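# Hang the light shade on the twin pins of a culture stand

### The arm

A 6-joint arm with a two-finger parallel gripper is mounted at the origin on the work surface. World frame = base frame: x ahead of the robot, y to its left, z up, the work surface at z = 0. Lengths are in m, angles in rad, forces in N, time in s.
With the tool pointing down it reaches from about 0.325 to 0.9 m from the base axis. Payload 6.1 kg.
Tool frame: the origin (TCP) lies on the centre line of the jaws, within the pads' length; the fingertips stand 8 mm ahead of it and the grasp point (between the pads) lies 11 mm behind it; x points along the fingers, y is the direction in which the jaws open and shut, and the axes are right-handed (so a half turn about x gives the same grasp; the last joint's range is limited). The gripper opens to 87 mm and grips with 3 to 60 N. Pads are 19 mm wide; open, the fingers measure 117 mm over their backs; the gripper's body (75 mm by 190 mm) begins 51 mm behind the grasp point.
Start: joints at [1.163, 0.22, 1.526, -0, 1.395, -0.126], TCP at [0.174, 0.6, 0.231] pointing down, gripper open.
Joint ranges: [-2.98, 2.98], [-0.91, 2.08], [0.09, 2.57], [-1.24, 4.39], [0.2, 2.65], [-2.68, 2.68]. Speed limits (rad/s): [2.57, 2.57, 3.01, 3.14, 3.14, 3.14].

### API

Orientations are given as a rotation vector (axis times angle).
In Python, from rig import ctrl gives the robot as it stands.
- The arm moves only by the tool send_rows, never from a script. Its argument "series" is a list of rows, each a list of 2 entries, a list of its own where there are three numbers: the shift along the tool's x, y, z in m, then the turn about the tool's x in degrees. A call has 1 to 12 rows; each row shifts and turns the commanded pose from where the row before left it, along the tool's axes as they then stand; what a row does not reach is not made up. A row lasts 1/8 s, in which the tool goes at most 62.5 mm and 10.7 degrees, less where a joint would pass 70% of its speed; a pose out of reach is approached as far as the arm can. A call with a gripper value outside its range is refused whole. "hand" is the gripper's target within -1 to 1 (fully open at 1, half-way at 0, shut at -1), set as the call begins (left out, the last holds). The fingers move at their own pace and stop on an object; "squeeze" is the grip in N (left out, the last holds). Time passes only in rows, so rows that do not move let the fingers close. It gives the time, the measured TCP pose, the force and the opening at its end, in the units of the state.
- ctrl.state(): the state, without advancing time (a new reading comes with each control period).
- ctrl.grab_frame(name): name is "scene" or "top" or "wrist"; returns a dict with "frame" (420x560x3 uint8, red, green, blue), "fx", "fy", "cx", "cy" (pixels), "R" (3x3) and "t" (3): a world point X has camera coordinates R X + t. Camera axes: x right, y down, z forward; pixel columns grow to the right and rows downward; lengths in m; the calibration is good to about 2 mm. A picture is of the moment at which its call begins. There is no depth.
- ctrl.finish_job(): hands the job in, once; it reports no verdict.
The state is a dict: "t": time; "joint_pos": joint angles; "joint_velocities": joint speeds; "tau": joint torques, N m; "position": TCP position; "tool_rot": TCP orientation; "ft_force": force on the tool from outside, world axes, zero at the start; "moment": the same for the moment, N m; "grip_width": finger opening in m.
Only numpy, scipy, OpenCV 4.12 (cv2) and the standard library are available. Lean on these libraries where they do the work, as an engineer would, in place of code of your own. Each camera call takes 0.05 s, during which the arm holds its last target.

### The job

Take the black light shade off its parking rack and hang it on the culture stand by its two slots, so that both pins come up through the slots and the flange lies fully home on the pin bar, with the shade hanging down on the side away from the glass vessel. The pin bar may be clamped a little off to one side, so feel for the pins gently: at no time press or knock the shade against the stand with more than 20 N. Let go of it, and leave the bottle, the box and the beaker where they stand.

Things in the scene. Friction and masses are not known exactly. Their poses are not given: they have to be found in the camera images.
- shade: Loose light shade, about 0.28 kg: level aluminium flange 6 mm thick with an upright black grip on top and a black plate hanging from its -x edge. Origin: centre between the two slots, on the flange's underside; z up. Flange spans x -29..+37, y -90..+90, z 0..6 mm. It starts resting on the rack's board, plate on the rack's -x side.
- shade_slot0 (a point): Middle of one of the two through slots in the flange, at y +65 mm of the shade on the flange's underside; the other is its mirror at y -65 mm. Each slot is 15 mm long in x and 12 mm wide in y, edges slightly chamfered. Axes as the shade.
- shade_grip (a point): Middle of the grip's flat sides, 32 mm above the shade's origin; axes as the shade. The grip is a block 12 mm thick in x, 60 mm long in y, reaching from z 6 to z 50 mm of the shade: pinch it across x. Fingertips must stay within 25 mm below this point, where the flange begins.
- shade_foot (a point): Middle of the lower edge of the hanging plate, at x -29, y 0, z -100 mm of the shade; axes as the shade. The plate is 4 mm thick and 180 mm wide. It must hang on the stand's -x side.
- stand: Fixed culture stand. Origin on the bench below the middle of its rail; z up. Black base x -50..+150, y -100..+100 mm, two posts at y +75 and -75 mm with a rail between, and over the rail a steel pin bar. Behind it, centred at x +100 mm, a glass culture vessel 86 mm across, 148 mm tall. Hung home, the shade's origin is at 146 to 151 mm height.
- pin_bar_nominal (a point): On the stand at x 0, y 0, z 150 mm; axes as the stand. The bar's top face is at this height: 36 mm deep (x), 160 mm long (y). Two steel pins 10 mm thick, 18 mm tall, flat tops chamfered 0.8 mm, stand on it at x 0, 65 mm either side of the bar's own middle, which is clamped firmly anywhere up to 12 mm along y to either side of this point (not shown by this reading).
- bar_spring (a point): On the stand at x 0, y 0, z 138 mm, between rail and bar; axes as the stand. Rubber springs here let the bar sink: it starts to sink at about 2.5 N pressed down on it, then yields about 1.5 N per mm for at most 5 mm, then is hard.
- rack: The parking rack, fixed to the bench. Origin on the bench below its middle; z up. Grey base 120 by 190 mm, two posts and a level board 36 mm deep in x, 150 mm long in y, top 150 mm above the bench, no pins. The shade rests on it.
- bottle: Bystander: amber jar with white cap, 56 mm across, 120 mm tall; origin at the centre of its foot.
- tip_box: Bystander: closed grey plastic box, 75 by 60 mm, 50 mm tall; origin at the centre of its underside.
- beaker: Bystander: glass beaker, 60 mm across, 80 mm tall; origin at the centre of its foot.
Things that resemble listed ones, but are neither listed nor needed, are in the scene too. Leave any green or red look-alike of the shade alone. What is shaped like the rack but orange or yellow is not meant.

How it is judged:
By the outcome, as a careful person would: the job done as asked, in the order asked, and still so for the second after the job is handed in, with the robot touching nothing.
It also fails if it takes over 58 s, if anything falls off the work surface, if the arm or the gripper's body presses on something with over 40 N, if the wrist force passes 120 N, or if a joint passes its speed limit or range.

## Working session

There is one attempt and no reset: what is moved stays moved. The work goes in short steps, Python scripts to look and compute and a tool call to move; the robot and the scene stay as the last step left them, time stands still between calls to the robot, and variables do not carry over. Pictures are saved under pics/ and viewed, and the job is handed in when it is done.

Besides the shell and the picture viewer there is one more tool, called after "Call:" by a JSON object that holds its "op" and its "data", one argument or row to a line. send_rows: Moves the arm, as the interface text tells. Its arguments: {"type":"object","properties":{"series":{"type":"array","items":{"type":"array"}},"hand":{"type":"number"},"squeeze":{"type":"number"}},"required":["series"]}

```bash
ls; mkdir -p pics; python3 - <<'E'
from rig import ctrl
import cv2,pickle
s=ctrl.state(); print(s)
for n in ["scene","top","wrist"]:
    d=ctrl.grab_frame(n); pickle.dump(d,open(f'pics/{n}0.pkl','wb'))
    cv2.imwrite(f'pics/{n}0.png',d['frame'][:,:,::-1]); print(n,d['fx'],d['cx'],d['cy'],d['R'],d['t'])
E
```

```text
pics
{'t': 0.0, 'joint_pos': array([ 1.16290044e+00,  2.21252362e-01,  1.52761618e+00, -2.70316353e-05,
        1.39468661e+00, -1.26103810e-01]), 'joint_velocities': array([-1.95273770e-03, -3.51181443e-04, -4.44370995e-04, -1.06929003e-03,
        3.56907910e-05, -5.27369138e-04]), 'tau': array([-7.78575886e-04, -4.94604671e+01, -3.87376285e+01,  7.00309756e-02,
        5.68101229e-02, -1.50903111e-04]), 'position': array([0.17357022, 0.59978307, 0.2294183 ]), 'tool_rot': array([ 0.2197014 ,  1.55994813, -0.22269419]), 'ft_force': array([0.04779995, 0.30321366, 0.25253937]), 'moment': array([ 0.01453247,  0.01725912, -0.02209056]), 'grip_width': 0.08693885779039164}
scene 489.88165994647875 274.7754198746076 218.8181234402265 [[ 0.73863285  0.67362877  0.02541234]
 [ 0.36900379 -0.3724888  -0.85152117]
 [-0.56414335  0.63833876 -0.52370403]] [-0.37105816 -0.12745504  1.83632967]
top 452.35016052837005 286.44671684266655 217.40898404841263 [[-0.01025465 -0.99945982 -0.03122371]
 [-0.99809364  0.01213112 -0.06051383]
 [ 0.06085992  0.03054364 -0.99767888]] [-0.03698867  0.56565953  1.13192261]
wrist 358.42799308432467 282.70483864263974 211.4756625712542 [[ 0.27847153  0.96044388 -0.00107881]
 [ 0.92356358 -0.26746982  0.27475483]
 [ 0.26359805 -0.07750775 -0.96151371]] [-0.62408241 -0.03241288  0.39031685]
```

View pics/scene0.png

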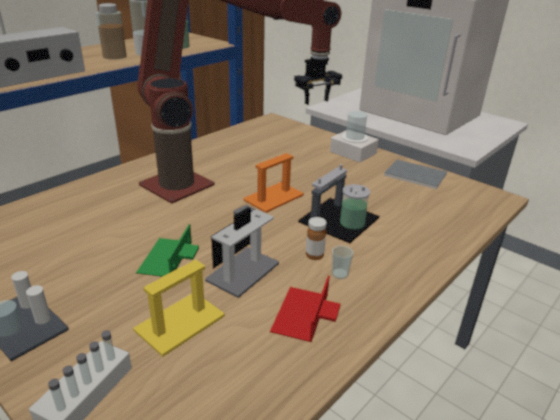

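View pics/top0.png

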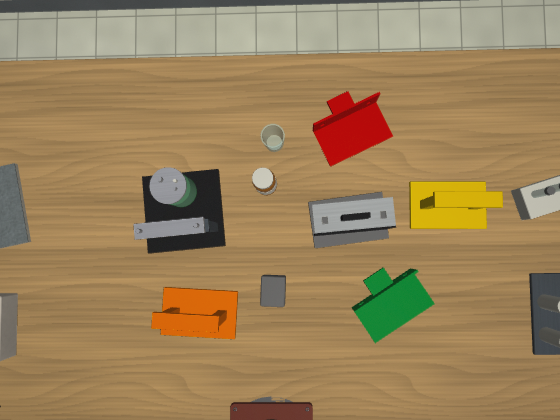

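View pics/wrist0.png

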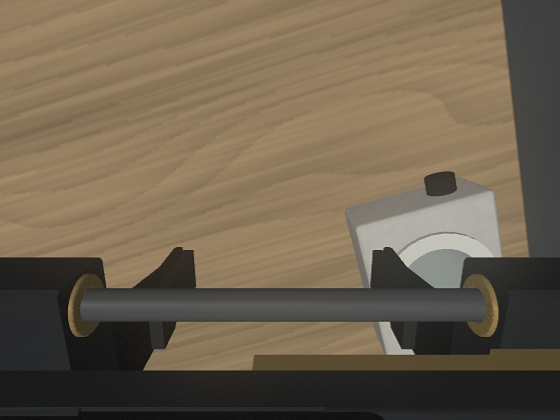

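The shade could be one of three things: the grey flange with the black grip on the grey rack (top image 353,215), the red look-alike (350,128) or the green one (392,305). The description fits the one on the grey rack. The orange (200,315) and yellow (455,203) racks aren't meant. I'll check with close crops.

```bash
python3 - <<'E'
import cv2,pickle,numpy as np
t=pickle.load(open('pics/top0.pkl','rb'))['frame'][:,:,::-1]
s=pickle.load(open('pics/scene0.pkl','rb'))['frame'][:,:,::-1]
a=cv2.resize(t[180:260,300:405],None,fx=7,fy=7,interpolation=cv2.INTER_CUBIC)
b=cv2.resize(t[160:260,125:235],None,fx=6,fy=6,interpolation=cv2.INTER_CUBIC)
c=cv2.resize(s[155:295,200:385],None,fx=4.2,fy=4.2,interpolation=cv2.INTER_CUBIC)
cv2.imwrite('pics/c1.png',a);cv2.imwrite('pics/c2.png',b);cv2.imwrite('pics/c3.png',c)
E
```

```text
(no output)
```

View pics/c1.png

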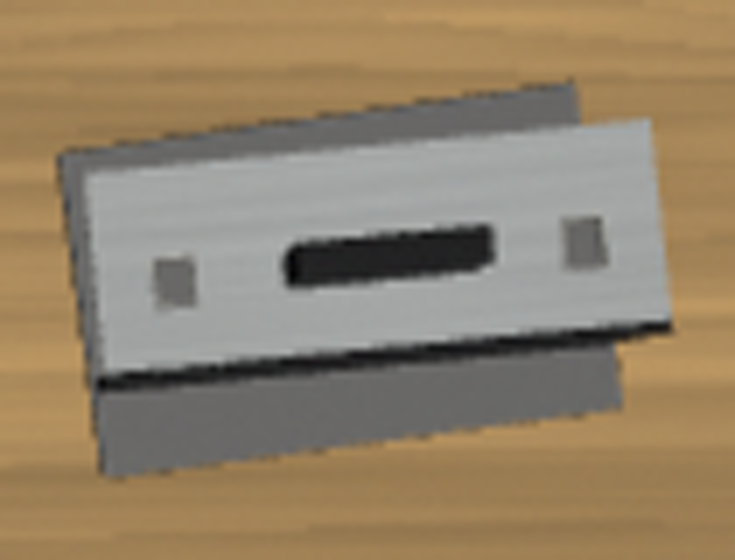

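View pics/c2.png

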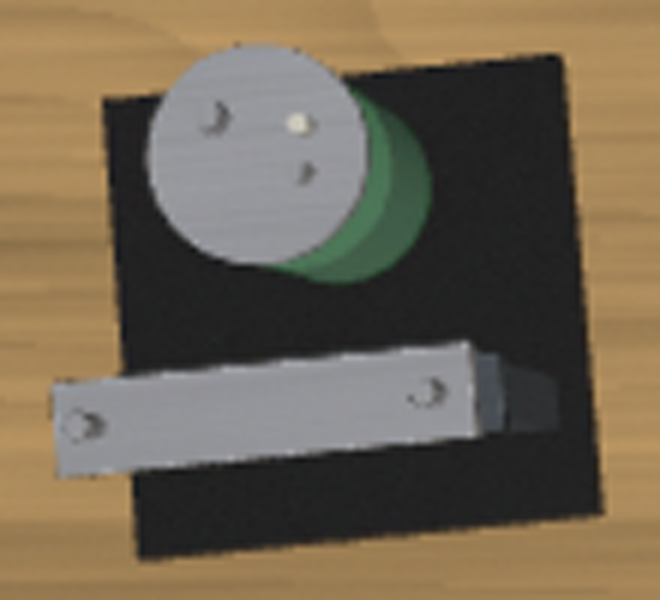

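View pics/c3.png

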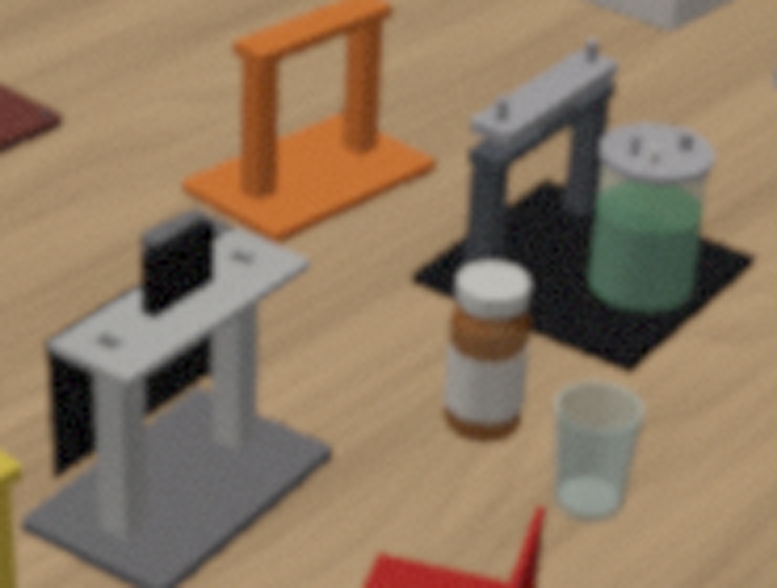

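```bash
cat > h.py <<'E'
import cv2,pickle,numpy as np
from scipy.optimize import least_squares
T=pickle.load(open('pics/top0.pkl','rb'));S=pickle.load(open('pics/scene0.pkl','rb'))
def proj(d,X):
    c=np.atleast_2d(X)@d['R'].T+d['t']
    return np.c_[d['fx']*c[:,0]/c[:,2]+d['cx'],d['fy']*c[:,1]/c[:,2]+d['cy']]
def ray(d,uv,z):
    v=np.array([(uv[0]-d['cx'])/d['fx'],(uv[1]-d['cy'])/d['fy'],1.])
    w=d['R'].T@v; C=-d['R'].T@d['t']; return C+w*(z-C[2])/w[2]
def uncrop(p,x0,y0,f): return np.array([x0+(p[0]+.5)/f-.5,y0+(p[1]+.5)/f-.5])
def place(p,L):
    c,s=np.cos(p[2]),np.sin(p[2]); L=np.atleast_2d(L)
    return np.c_[p[0]+c*L[:,0]-s*L[:,1],p[1]+s*L[:,0]+c*L[:,1],L[:,2]]
E
python3 - <<'E'
from h import *
tp=[uncrop(p,300,180,7) for p in [(174,282),(585,243),(85,172),(652,118),(285,270),(493,240)]]
for p,z in zip(tp,[.156,.156,.156,.156,.2,.2]): print(ray(T,p,z))
print('stand base')
for p in [(103,100),(562,55),(604,514),(138,560)]: print(ray(T,uncrop(p,125,160,6),.01))
print('bar')
for p in [(50,385),(470,342),(482,437),(58,478)]: print(ray(T,uncrop(p,125,160,6),.15))
print('pins');
for p in [(79,425),(434,388)]: print(ray(T,uncrop(p,125,160,6),.168))
print('scene pins, slots')
for p in [(502,102),(592,45)]: print(ray(S,uncrop(p,200,155,4.2),.168))
for p in [(108,341),(241,257)]: print(ray(S,uncrop(p,200,155,4.2),.156))
E
```

```text
[ 0.5502236  -0.13202071  0.156     ]
[ 0.56103139 -0.26203669  0.156     ]
[ 0.58565448 -0.10426837  0.156     ]
[ 0.60049162 -0.28406999  0.156     ]
[ 0.55106678 -0.1633438   0.2       ]
[ 0.55941176 -0.22632448  0.2       ]
stand base
[0.67711865 0.33123805 0.01      ]
[0.69363614 0.13177394 0.01      ]
[0.4962574  0.11401253 0.01      ]
[0.47867085 0.31426713 0.01      ]
bar
[0.54690796 0.30068389 0.15      ]
[0.5612276  0.14113617 0.15      ]
[0.52545261 0.13656996 0.15      ]
[0.5117946  0.29726751 0.15      ]
pins
[0.53103036 0.28292665 0.168     ]
[0.54320248 0.15058891 0.168     ]
scene pins, slots
[0.54677959 0.15154947 0.168     ]
[0.5358418  0.28103441 0.168     ]
[ 0.56136465 -0.26105821  0.156     ]
[ 0.55005038 -0.13145828  0.156     ]
```

```bash
cat >> h.py <<'E'
from scipy.spatial.transform import Rotation as Ro
def plan(s,target,yaw):
    """tool shift (tool axes) & turn to reach TCP target with tool y = +-(cos yaw, sin yaw,0), using present pose"""
    R=Ro.from_rotvec(s['tool_rot']).as_matrix()
    d=R.T@(np.array(target)-s['position'])
    w=np.array([np.cos(yaw),np.sin(yaw),0]); v=R.T@w
    a=np.degrees(np.arctan2(v[2],v[1]))
    return R,d,a,(a+180+180)%360-180
E
python3 - <<'E'
from rig import ctrl
from h import *
np.set_printoptions(precision=4,suppress=True)
s=ctrl.state()
for r in plan(s,[.5556,-.1968,.24],np.radians(4.75)): print(r)
E
```

```text
[[-0.0006  0.2781  0.9606]
 [-0.0014  0.9605 -0.2781]
 [-1.     -0.0016 -0.0002]]
[-0.0094 -0.659   0.5885]
69.1028787001683
-110.89712129983172
```

```bash
python3 - <<'E'
from rig import ctrl
from h import *
np.set_printoptions(precision=4,suppress=True)
s=ctrl.state()
W=pickle.load(open('pics/wrist0.pkl','rb'))
R=plan(s,[0,0,0],0)[0]
C=-W['R'].T@W['t']; print('cam in tool',R.T@(C-s['position']),'axes rows in tool\n',W['R']@R)
# after 69.1 turn at TCP pose p, where to see pins
Rn=R@Ro.from_rotvec([np.radians(69.1),0,0]).as_matrix()
print(Rn); print('shift to (.537,.14,.30)',Rn.T@(np.array([.537,.14,.30])-s['position']))
E
```

```text
cam in tool [-0.1538 -0.0002 -0.0758] axes rows in tool
 [[-0.0005  1.      0.0004]
 [-0.2749 -0.0005  0.9615]
 [ 0.9615  0.0004  0.2749]]
[[-0.0006  0.9966  0.0829]
 [-0.0014  0.0829 -0.9966]
 [-1.     -0.0007  0.0014]]
shift to (.537,.14,.30) [-0.0699  0.324   0.4885]
```

Call:
{"op": "send_rows", "data": {
  "series": [
    [[-0.006,0,0],9.9],
    [[-0.006,0,0],9.9],
    [[-0.006,0,0],9.9],
    [[-0.006,0,0],9.9],
    [[-0.006,0,0],9.9],
    [[-0.006,0,0],9.9],
    [[-0.006,0,0],9.7]
  ],
  "hand": 1,
  "squeeze": 40
}}

```text
t: 1.02
position: [0.1737, 0.6001, 0.2722]
tool_rot: [1.151, 1.244, -1.153]
ft_force: [-0.1, 0.4, 0.2]
grip_width: 0.0865
```

Call:
{"op": "send_rows", "data": {
  "series": [
    [[0,0.0293,0.0462],0],
    [[0,0.0293,0.0462],0],
    [[0,0.0293,0.0462],0],
    [[0,0.0293,0.0462],0],
    [[0,0.0293,0.0462],0],
    [[0,0.0293,0.0462],0],
    [[0,0.0293,0.0462],0],
    [[0,0.0293,0.0462],0],
    [[0,0.0293,0.0462],0],
    [[0,0.0293,0.0462],0],
    [[0,0.0293,0.0462],0],
    [[0,0,0],0]
  ]
}}

```text
t: 2.52
position: [0.5385, 0.1174, 0.2719]
tool_rot: [1.151, 1.245, -1.152]
ft_force: [0.6, 0.7, -1.0]
grip_width: 0.0868
```

```bash
python3 - <<'E'
from rig import ctrl
from h import *
s=ctrl.state(); print(s['t'],s['position'],s['tool_rot'],s['ft_force'],abs(s['joint_velocities']).max())
d=ctrl.grab_frame('wrist'); pickle.dump(d,open('pics/w1.pkl','wb')); cv2.imwrite('pics/w1.png',d['frame'][:,:,::-1])
E
```

```text
2.525 [0.53852808 0.11742346 0.27191489] [ 1.15054668  1.24491071 -1.15232268] [ 0.6424125   0.67428877 -1.01509051] 0.06154156633072105
```

View pics/w1.png

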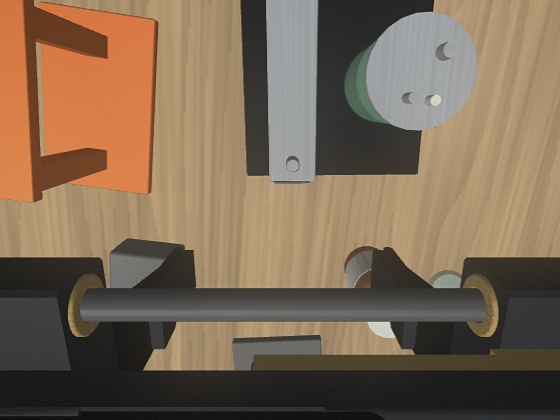

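```bash
python3 - <<'E'
from h import *
W=pickle.load(open('pics/w1.pkl','rb'))
im=W['frame'][:,:,::-1]
cv2.imwrite('pics/w1c.png',cv2.resize(im[130:200,250:340],None,fx=8,fy=8,interpolation=cv2.INTER_CUBIC))
E
```

```text
(no output)
```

View pics/w1c.png

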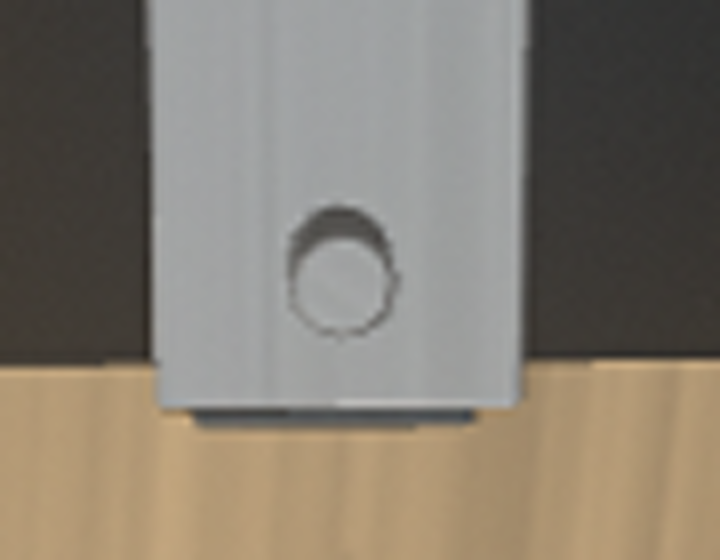

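```bash
python3 - <<'E'
from h import *
from rig import ctrl
np.set_printoptions(precision=4,suppress=True)
W=pickle.load(open('pics/w1.pkl','rb'))
p=ray(W,uncrop((343,286),250,130,8),.168); print('pin-',p)
for q in [(160,408),(520,405)]: print('bar end corner',ray(W,uncrop(q,250,130,8),.15))
y=np.radians(4.9); print('bar mid',p[:2]+.065*np.array([-np.sin(y),np.cos(y)]))
s=ctrl.state()
y=np.radians(4.75)
tgt=np.array([.5556,-.1968,.272]); print(plan(s,tgt,y)[1:])
E
```

```text
pin- [0.5421 0.1541 0.168 ]
bar end corner [0.5261 0.1381 0.15  ]
bar end corner [0.5611 0.1412 0.15  ]
bar mid [0.5366 0.2189]
(array([-0.0002, -0.0071,  0.3164]), np.float64(-0.18147013598696465), np.float64(179.81852986401304))
```

Call:
{"op": "send_rows", "data": {
  "series": [
    [[0,-0.001,0.0527],0],
    [[0,-0.001,0.0527],0],
    [[0,-0.001,0.0527],0],
    [[0,-0.001,0.0527],0],
    [[0,-0.001,0.0527],0],
    [[0,-0.001,0.0527],0],
    [[0,0,0],0],
    [[0,0,0],0]
  ]
}}

```text
t: 3.58
position: [0.5572, -0.1935, 0.2723]
tool_rot: [1.148, 1.249, -1.147]
ft_force: [-1.0, 0.1, 0.1]
grip_width: 0.0868
```

```bash
python3 - <<'E'
from rig import ctrl
from h import *
s=ctrl.state(); print(s['t'],s['position'],s['tool_rot'],s['ft_force'],abs(s['joint_velocities']).max())
d=ctrl.grab_frame('wrist'); pickle.dump(d,open('pics/w2.pkl','wb')); cv2.imwrite('pics/w2.png',d['frame'][:,:,::-1])
E
```

```text
3.575 [ 0.5572269  -0.19349607  0.27226184] [ 1.14797941  1.24880823 -1.14716359] [-0.990914    0.05705475  0.10682852] 0.017745432949471236
```

View pics/w2.png

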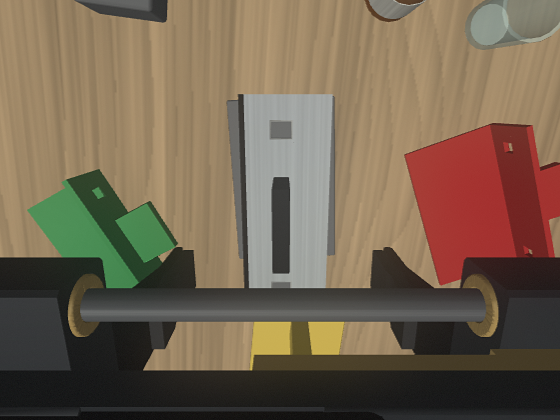

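```bash
python3 - <<'E'
from h import *
W=pickle.load(open('pics/w2.pkl','rb'))
im=W['frame'][:,:,::-1]
cv2.imwrite('pics/w2c.png',cv2.resize(im[85:185,225:345],None,fx=6,fy=6,interpolation=cv2.INTER_CUBIC))
E
```

```text
(no output)
```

View pics/w2c.png

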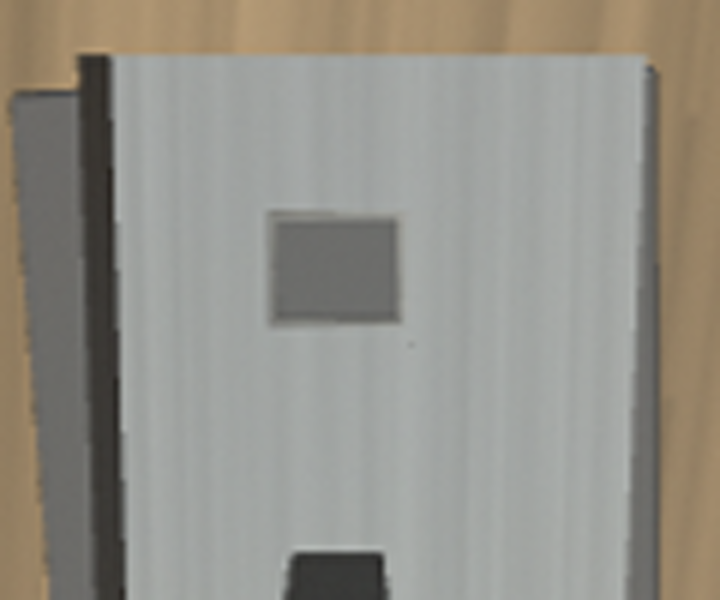

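```bash
python3 - <<'E'
from h import *
from rig import ctrl
np.set_printoptions(precision=4,suppress=True)
W=pickle.load(open('pics/w2.pkl','rb'))
p=ray(W,uncrop((334,270),225,85,6),.156); y=np.radians(4.75)
print('slot',p,'mid',p[:2]-.065*np.array([-np.sin(y),np.cos(y)]))
a=ray(W,(244,95),.156);b=ray(W,(332.5,95),.156);print(a,b)
# grip top ends
for q in [(281,178),(281,272)]: print(ray(W,q,.2))
s=ctrl.state(); R=plan(s,[0,0,0],0)[0]; print('tool yaw',np.degrees(np.arctan2(R[1,1],R[0,1])),R[:,0])
print(plan(s,[.5562,-.1965,.171],y)[1:])
E
```

```text
slot [ 0.5498 -0.1328  0.156 ] mid [ 0.5552 -0.1976]
[ 0.5219 -0.1109  0.156 ] [ 0.5852 -0.1056  0.156 ]
[ 0.5528 -0.1606  0.2   ]
[ 0.5582 -0.226   0.2   ]
tool yaw 4.8494209116905465 [-0.0003  0.0009 -1.    ]
(array([ 0.1014, -0.0014,  0.0034]), np.float64(0.09940677931886231), np.float64(-179.90059322068112))
```

Call:
{"op": "send_rows", "data": {
  "series": [
    [[0.02,-0.002,0.003],0],
    [[0.03,0,0],0],
    [[0.03,0,0],0],
    [[0.015,0,0],0],
    [[0.006,0,0],0],
    [[0,0,0],0]
  ]
}}

```text
t: 4.38
position: [0.5558, -0.198, 0.1718]
tool_rot: [1.148, 1.247, -1.147]
ft_force: [0.2, 0.3, 0.4]
grip_width: 0.0872
```

```bash
python3 - <<'E'
from rig import ctrl
from h import *
np.set_printoptions(precision=4,suppress=True)
s=ctrl.state(); print(s['position'],s['ft_force'],plan(s,[.5556,-.197,.171],np.radians(4.75))[1:3])
d=ctrl.grab_frame('wrist'); pickle.dump(d,open('pics/w3.pkl','wb')); cv2.imwrite('pics/w3.png',d['frame'][:,:,::-1])
E
```

```text
[ 0.5558 -0.198   0.1718] [0.248  0.2938 0.4491] (array([ 0.0008, -0.0001, -0.001 ]), np.float64(0.025014488715005893))
```

View pics/w3.png

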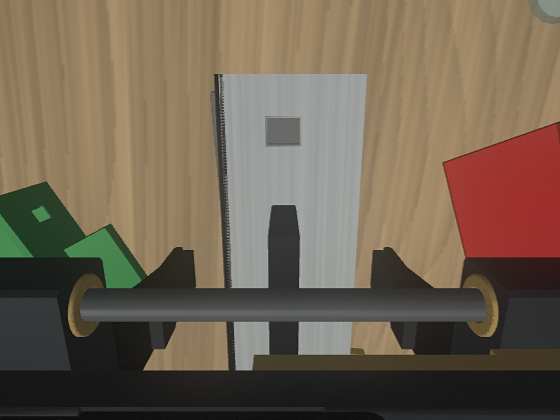

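The wrist view shows the grip (283,260) centred between the fingers and the slot at (283,131), so I'll close.

Call:
{"op": "send_rows", "data": {
  "series": [
    [[0,0,0],0],
    [[0,0,0],0],
    [[0,0,0],0],
    [[0,0,0],0],
    [[0,0,0],0],
    [[0,0,0],0],
    [[0,0,0],0],
    [[0,0,0],0]
  ],
  "hand": -1,
  "squeeze": 40
}}

```text
t: 5.42
position: [0.5556, -0.1982, 0.1715]
tool_rot: [1.148, 1.247, -1.148]
ft_force: [0.3, -0.5, 0.3]
grip_width: 0.015
```

Call:
{"op": "send_rows", "data": {
  "series": [
    [[-0.005,0,0],0],
    [[-0.015,0,0],0],
    [[-0.04,0,0],0],
    [[-0.04,0,0],0],
    [[-0.02,0,0],0],
    [[0,0,0],0],
    [[0,0,0],0]
  ]
}}

```text
t: 6.3
position: [0.5549, -0.1978, 0.2896]
tool_rot: [1.148, 1.25, -1.149]
ft_force: [-0.8, 1.0, -3.5]
grip_width: 0.012
```

```bash
python3 - <<'E'
from rig import ctrl
from h import *
np.set_printoptions(precision=4,suppress=True)
s=ctrl.state(); print(s['t'],s['position'],s['ft_force'],s['moment'],plan(s,[.5370,.2178,.2918],np.radians(4.9))[1:3])
d=ctrl.grab_frame('wrist'); pickle.dump(d,open('pics/w4.pkl','wb')); cv2.imwrite('pics/w4.png',d['frame'][:,:,::-1])
E
```

```text
6.3 [ 0.5549 -0.1978  0.2896] [-0.7707  1.0356 -3.5008] [-0.073   0.0094  0.0384] (array([-0.0016,  0.0166, -0.4156]), np.float64(-0.14527985082892647))
```

View pics/w4.png

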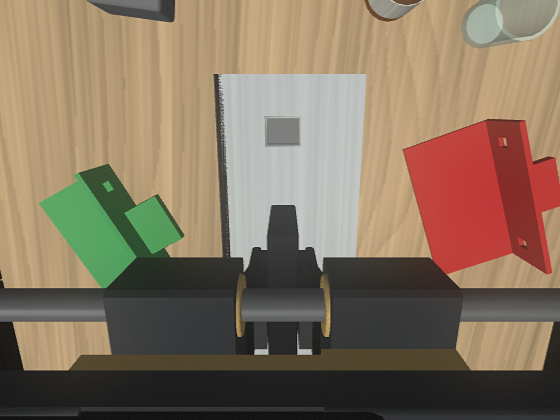

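```bash
python3 - <<'E'
from h import *
from rig import ctrl
np.set_printoptions(precision=4,suppress=True)
s=ctrl.state()
W=pickle.load(open('pics/w4.pkl','rb'))
im=W['frame'][:,:,::-1]
cv2.imwrite('pics/w4c.png',cv2.resize(im[65:165,210:370],None,fx=5,fy=5,interpolation=cv2.INTER_CUBIC))
p=ray(W,(282.7,130.8),s['position'][2]-.0155); R=plan(s,[0,0,0],0)[0]
print('slot in tool',R.T@(p-s['position']))
print('flange corners',[R.T@(ray(W,q,s['position'][2]-.0155)-s['position']) for q in [(221,74),(366,74)]])
E
```

```text
slot in tool [ 0.0156 -0.0004 -0.0655]
flange corners [array([ 0.0158, -0.0278, -0.0902]), array([ 0.0156,  0.0366, -0.0902])]
```

View pics/w4c.png

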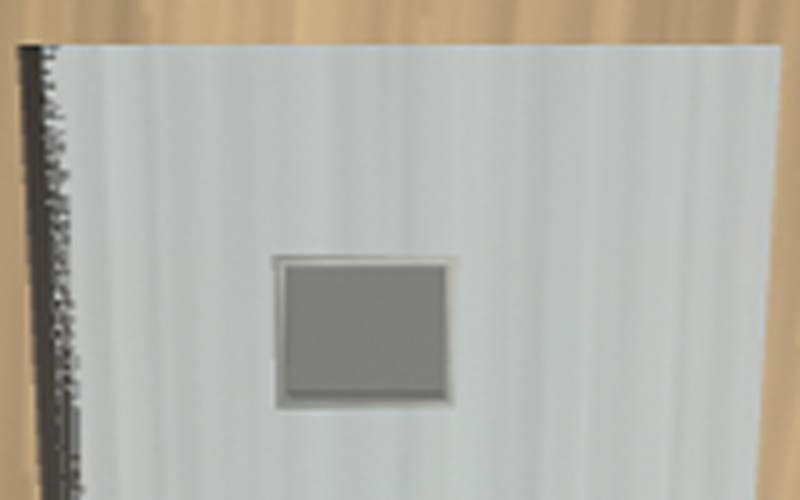

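Call:
{"op": "send_rows", "data": {
  "series": [
    [[0,0.0015,-0.03],0],
    [[0,0.0015,-0.05],0],
    [[0,0.0015,-0.05],0],
    [[0,0.0025,-0.05],0],
    [[0,0.0025,-0.05],0],
    [[0,0.0015,-0.05],0],
    [[0,0.0015,-0.05],0],
    [[0,0.0015,-0.05],0],
    [[0,0.0015,-0.025],0],
    [[0,0.001,-0.011],0],
    [[0,0,0],0],
    [[0,0,0],0]
  ]
}}

```text
t: 7.85
position: [0.5377, 0.2166, 0.2911]
tool_rot: [1.148, 1.247, -1.15]
ft_force: [0.2, -0.7, -1.5]
grip_width: 0.0117
```

```bash
python3 - <<'E'
from rig import ctrl
from h import *
np.set_printoptions(precision=4,suppress=True)
s=ctrl.state(); print(s['t'],s['position'],s['ft_force'],s['moment'],plan(s,[.5370,.2178,.21],np.radians(4.9))[1:3])
d=ctrl.grab_frame('wrist'); pickle.dump(d,open('pics/w5.pkl','wb')); cv2.imwrite('pics/w5.png',d['frame'][:,:,::-1])
E
```

```text
7.85 [0.5377 0.2166 0.2911] [ 0.2025 -0.7448 -1.4648] [-0.0901 -0.0044 -0.0407] (array([ 0.0811, -0.0005, -0.0013]), np.float64(-0.20822813659846562))
```

View pics/w5.png

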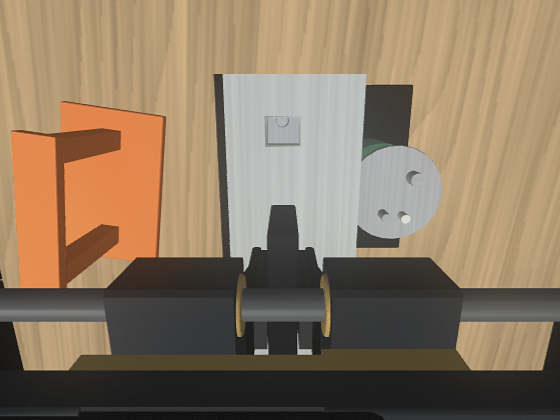

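```bash
python3 - <<'E'
from h import *
W=pickle.load(open('pics/w5.pkl','rb'))
im=W['frame'][:,:,::-1]
cv2.imwrite('pics/w5c.png',cv2.resize(im[110:152,255:310],None,fx=14,fy=14,interpolation=cv2.INTER_CUBIC))
E
```

```text
(no output)
```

View pics/w5c.png

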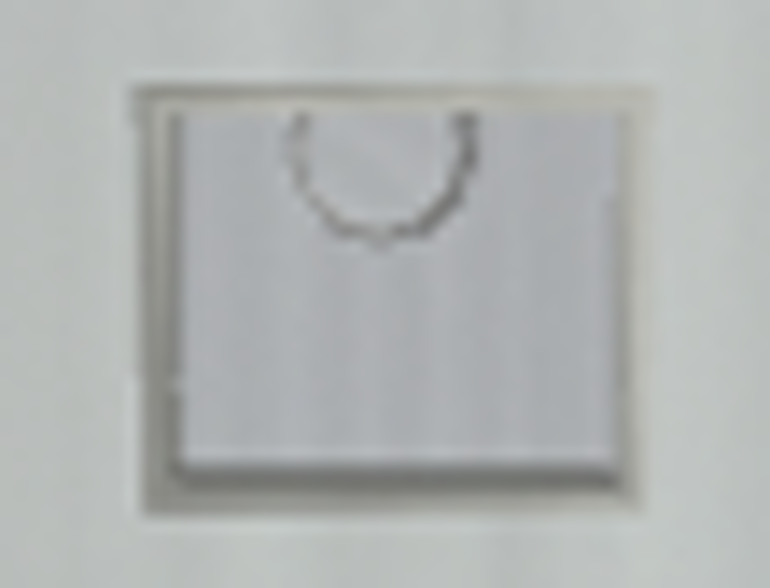

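```bash
python3 - <<'E'
from h import *
from rig import ctrl
np.set_printoptions(precision=4,suppress=True)
s=ctrl.state()
W=pickle.load(open('pics/w5.pkl','rb')); R=plan(s,[0,0,0],0)[0]
f=lambda q,z:R.T@(ray(W,uncrop(q,255,110,14),z)-s['position'])
zt=s['position'][2]-.0155
pin=f((383,148),.168); slot=f((391,300),zt)
print(pin,slot,'need shift',pin-slot, 'world pin',ray(W,uncrop((383,148),255,110,14),.168))
print('pin w',f((477,148),.168)-f((287,148),.168),'slot size',f((648,510),zt)-f((135,90),zt))
C=-W['R'].T@W['t']; print('cam z',C)
E
```

```text
[ 0.1233 -0.0012 -0.0675] [ 0.0155 -0.0008 -0.0657] need shift [ 0.1078 -0.0004 -0.0018] world pin [0.531  0.2837 0.168 ]
pin w [-0.      0.0102  0.    ] slot size [-0.      0.0169  0.0135]
cam z [0.5309 0.2916 0.445 ]
```

Call:
{"op": "send_rows", "data": {
  "series": [
    [[0.01,0,-0.0018],-0.2],
    [[0.025,-0.0004,0],0],
    [[0.025,0,0],0],
    [[0.02,0,0],0],
    [[0.008,0,0],0],
    [[0.003,0,0],0],
    [[0,0,0],0],
    [[0,0,0],0]
  ]
}}

```text
t: 8.9
position: [0.5376, 0.2197, 0.2016]
tool_rot: [1.146, 1.248, -1.144]
ft_force: [-0.9, 0.2, -1.0]
grip_width: 0.0116
```

```bash
cat > look.py <<'E'
import sys
from rig import ctrl
from h import *
np.set_printoptions(precision=4,suppress=True)
n=sys.argv[1]
s=ctrl.state(); print(s['t'],s['position'],s['ft_force'],s['moment'],plan(s,[.53655,.2189,.171],np.radians(4.9))[1:3])
d=ctrl.grab_frame('wrist'); d['s']=s; pickle.dump(d,open(f'pics/{n}.pkl','wb'))
im=d['frame'][:,:,::-1]
cv2.imwrite(f'pics/{n}c.png',cv2.resize(im[110:152,255:310],None,fx=14,fy=14,interpolation=cv2.INTER_CUBIC))
E
python3 look.py w6
```

```text
8.9 [0.5376 0.2197 0.2016] [-0.9174  0.2315 -1.0413] [-0.115   0.0191 -0.0209] (array([ 0.0306, -0.0012,  0.0007]), np.float64(0.05479270577419752))
```

View pics/w6c.png

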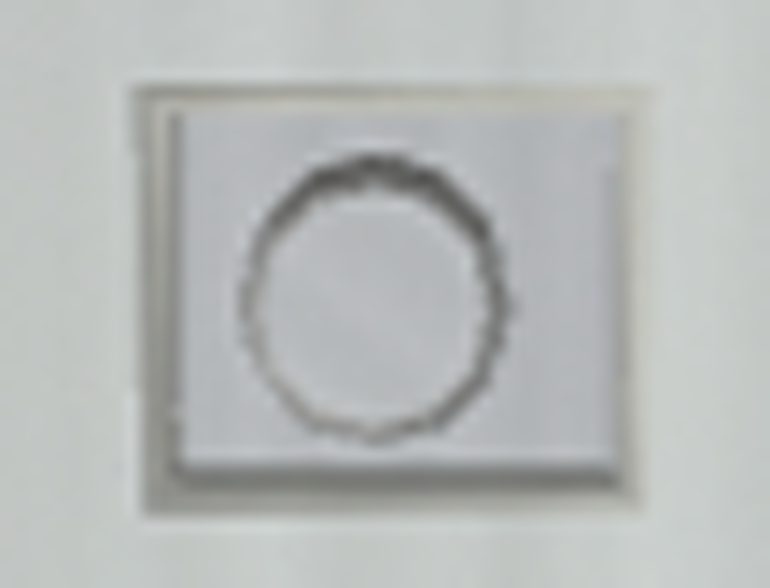

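```bash
python3 - <<'E'
from h import *
np.set_printoptions(precision=4,suppress=True)
W=pickle.load(open('pics/w6.pkl','rb')); s=W['s']; R=plan(s,[0,0,0],0)[0]
f=lambda q,z:R.T@(ray(W,uncrop(q,255,110,14),z)-s['position'])
zt=s['position'][2]-.0155
print(f((375,310),.168)-f((391,300),zt), f((505,310),.168)-f((245,310),.168))
E
```

```text
[ 0.0181 -0.0006  0.0014] [0.     0.0095 0.    ]
```

Call:
{"op": "send_rows", "data": {
  "series": [
    [[0,-0.0007,0.0013],0],
    [[0.004,0,0],0],
    [[0.004,0,0],0],
    [[0.001,0,0],0],
    [[0,0,0],0],
    [[0,0,0],0],
    [[0,0,0],0],
    [[0,0,0],0]
  ]
}}

```text
t: 9.95
position: [0.5365, 0.2182, 0.1916]
tool_rot: [1.145, 1.249, -1.145]
ft_force: [0.1, -0.9, -2.8]
grip_width: 0.0117
```

```bash
python3 look.py w7
```

```text
9.95 [0.5365 0.2182 0.1916] [ 0.0579 -0.9286 -2.768 ] [-0.0217  0.0199 -0.0154] (array([ 0.0206,  0.0001, -0.0007]), np.float64(0.053528584551404954))
```

View pics/w7c.png

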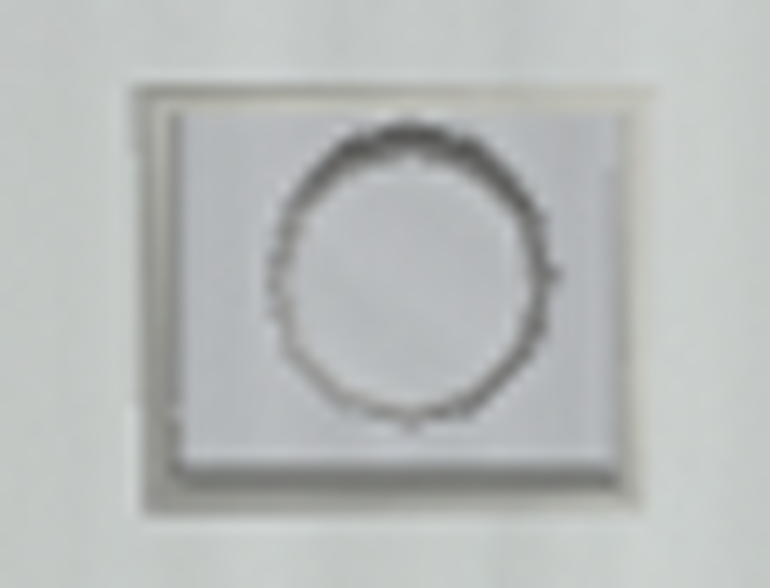

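```bash
python3 - <<'E'
from h import *
np.set_printoptions(precision=4,suppress=True)
W=pickle.load(open('pics/w7.pkl','rb')); s=W['s']; R=plan(s,[0,0,0],0)[0]
f=lambda q,z:R.T@(ray(W,uncrop(q,255,110,14),z)-s['position'])
z=s['position'][2]
print(f((410,286),.168)-f((391,300),z-.0155))
print('underside right/left/bottom edges rel pin', f((612,300),z-.0215)-f((410,286),.168),f((182,300),z-.0215)-f((410,286),.168), f((400,465),z-.0215)-f((410,286),.168),f((400,482),z-.0215)-f((410,286),.168))
E
```

```text
[ 0.0081  0.0007 -0.    ]
underside right/left/bottom edges rel pin [-0.0021  0.0069  0.0004] [-0.0021 -0.0078  0.0003] [-0.0021 -0.0004  0.0059] [-0.0021 -0.0004  0.0065]
```

Through the slot, the pin at crop (410,286) is concentric with the slot at (391,300). I'll lower the shade gently and watch the force.

Call:
{"op": "send_rows", "data": {
  "series": [
    [[0.001,0.0005,0],0],
    [[0.001,0,0],0],
    [[0.001,0,0],0],
    [[0.001,0,0],0],
    [[0.001,0,0],0],
    [[0,0,0],0],
    [[0,0,0],0]
  ]
}}

```text
t: 10.88
position: [0.5369, 0.2182, 0.1866]
tool_rot: [1.145, 1.249, -1.145]
ft_force: [-0.8, -0.1, -2.0]
grip_width: 0.0117
```

```bash
python3 look.py w8
```

```text
10.875 [0.5369 0.2182 0.1866] [-0.789  -0.0745 -2.0238] [-0.0883  0.0038 -0.0235] (array([ 0.0156, -0.0003, -0.0007]), np.float64(0.0556619837185562))
```

View pics/w8c.png

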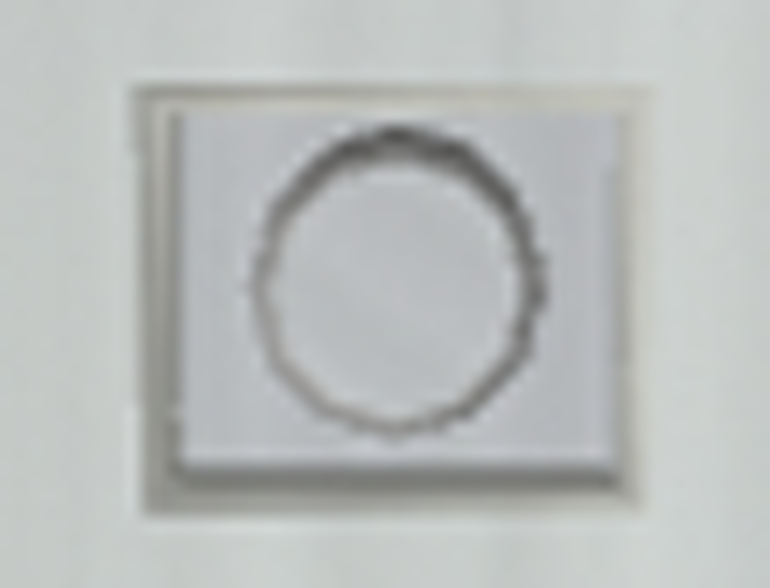

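Call:
{"op": "send_rows", "data": {
  "series": [
    [[0.0015,0,0],0],
    [[0.0015,0,0],0],
    [[0.0015,0,0],0],
    [[0.0015,0,0],0],
    [[0,0,0],0],
    [[0,0,0],0]
  ]
}}

```text
t: 11.68
position: [0.5369, 0.2182, 0.1805]
tool_rot: [1.145, 1.249, -1.145]
ft_force: [-0.3, -0.2, -2.4]
grip_width: 0.0118
```

Call:
{"op": "send_rows", "data": {
  "series": [
    [[0.0015,0,0],0],
    [[0.0015,0,0],0],
    [[0.0015,0,0],0],
    [[0.0015,0,0],0],
    [[0,0,0],0],
    [[0,0,0],0]
  ]
}}

```text
t: 12.42
position: [0.537, 0.2182, 0.1746]
tool_rot: [1.145, 1.249, -1.145]
ft_force: [0.6, -0.6, -2.9]
grip_width: 0.0119
```

```bash
python3 look.py w9
```

```text
12.425 [0.537  0.2182 0.1746] [ 0.6275 -0.5964 -2.9232] [-0.1125 -0.0072  0.0451] (array([ 0.0036, -0.0004, -0.0007]), np.float64(0.053454505406445356))
```

View pics/w9c.png

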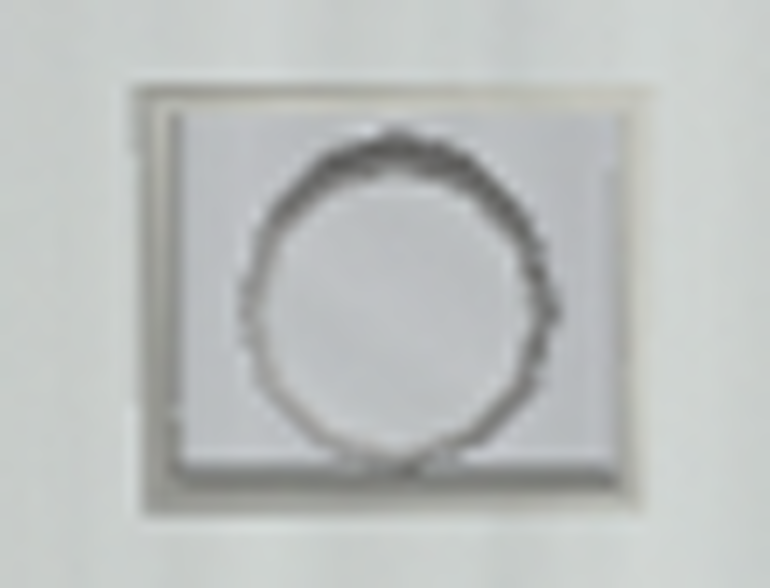

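Call:
{"op": "send_rows", "data": {
  "series": [
    [[0.001,0,0],0],
    [[0.001,0,0],0],
    [[0.001,0,0],0],
    [[0,0,0],0],
    [[0,0,0],0]
  ]
}}

```text
t: 13.1
position: [0.537, 0.2182, 0.1718]
tool_rot: [1.145, 1.249, -1.145]
ft_force: [-0.5, -0.1, 0.6]
grip_width: 0.0116
```

Call:
{"op": "send_rows", "data": {
  "series": [
    [[0.001,0,0],0],
    [[0,0,0],0],
    [[0,0,0],0]
  ]
}}

```text
t: 13.48
position: [0.537, 0.2183, 0.1707]
tool_rot: [1.145, 1.249, -1.145]
ft_force: [-0.3, -0.7, 1.8]
grip_width: 0.0117
```

```bash
python3 - <<'E'
from rig import ctrl
from h import *
for n in ['scene','top','wrist']:
    d=ctrl.grab_frame(n); im=d['frame'][:,:,::-1]
    pickle.dump(d,open(f'pics/{n}1.pkl','wb'))
    if n=='scene': im=cv2.resize(im[140:260,270:400],None,fx=5,fy=5,interpolation=cv2.INTER_CUBIC)
    cv2.imwrite(f'pics/{n}1.png',im)
print(ctrl.state()['ft_force'])
E
```

```text
[-1.66855159 -0.8867024   2.48587044]
```

View pics/scene1.png

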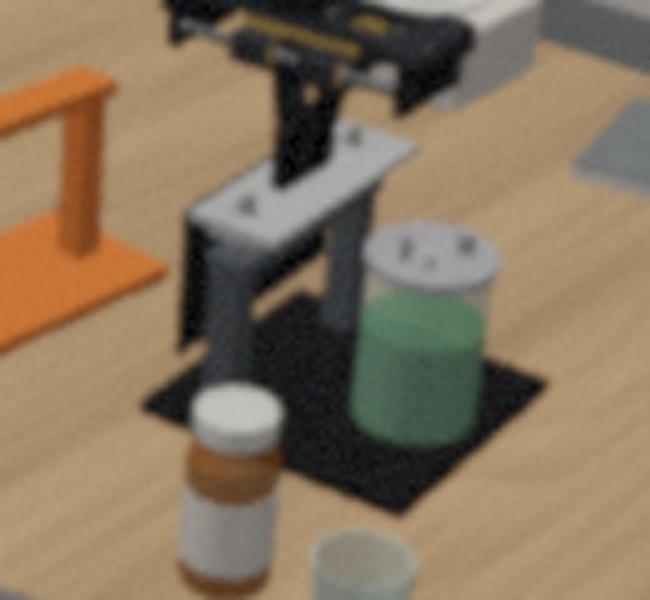

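View pics/wrist1.png

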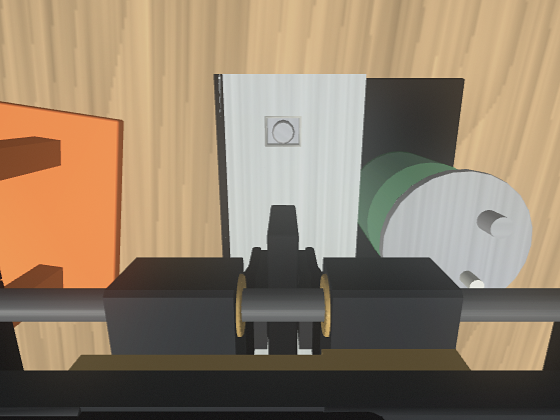

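Both pins stick up through the flange (scene crop 247,205 and 352,135), and the plate is on the side away from the vessel. Releasing.

Call:
{"op": "send_rows", "data": {
  "series": [
    [[0,0,0],0],
    [[0,0,0],0],
    [[0,0,0],0],
    [[0,0,0],0],
    [[0,0,0],0],
    [[0,0,0],0]
  ],
  "hand": 0
}}

```text
t: 14.38
position: [0.537, 0.2182, 0.1705]
tool_rot: [1.145, 1.249, -1.145]
ft_force: [-0.3, 0.4, 0.5]
grip_width: 0.0434
```

```bash
python3 look.py w10; python3 -c "
import pickle,cv2
cv2.imwrite('pics/w10.png',pickle.load(open('pics/w10.pkl','rb'))['frame'][:,:,::-1])"
```

```text
14.375 [0.537  0.2182 0.1705] [-0.2839  0.4288  0.4941] [-0.0652 -0.0002 -0.0393] (array([-0.0005, -0.0003, -0.0007]), np.float64(0.05254417833714216))
```

View pics/w10.png

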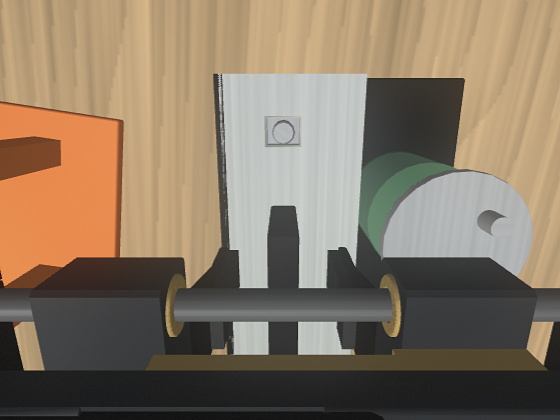

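The shade is free and both fingers are clear of the grip, so I'll lift straight up.

Call:
{"op": "send_rows", "data": {
  "series": [
    [[-0.01,0,0],0],
    [[-0.03,0,0],0],
    [[-0.04,0,0],0],
    [[-0.04,0,0],0],
    [[-0.03,0,0],0],
    [[0,0,0.05],0],
    [[0,0,0.05],0],
    [[0,0,0.05],0],
    [[0,0,0.05],0],
    [[0,0,0],0],
    [[0,0,0],0]
  ]
}}

```text
t: 15.8
position: [0.5542, 0.0191, 0.3211]
tool_rot: [1.146, 1.248, -1.145]
ft_force: [-0.5, -0.0, 0.5]
grip_width: 0.0437
```

```bash
python3 - <<'E'
from rig import ctrl
from h import *
for n in ['scene','top']:
    d=ctrl.grab_frame(n); im=d['frame'][:,:,::-1]
    pickle.dump(d,open(f'pics/{n}2.pkl','wb')); cv2.imwrite(f'pics/{n}2f.png',im)
    if n=='scene': im=cv2.resize(im[140:260,270:400],None,fx=5,fy=5,interpolation=cv2.INTER_CUBIC)
    else: im=cv2.resize(im[160:260,125:235],None,fx=6,fy=6,interpolation=cv2.INTER_CUBIC)
    cv2.imwrite(f'pics/{n}2.png',im)
E
```

```text
(no output)
```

View pics/scene2.png

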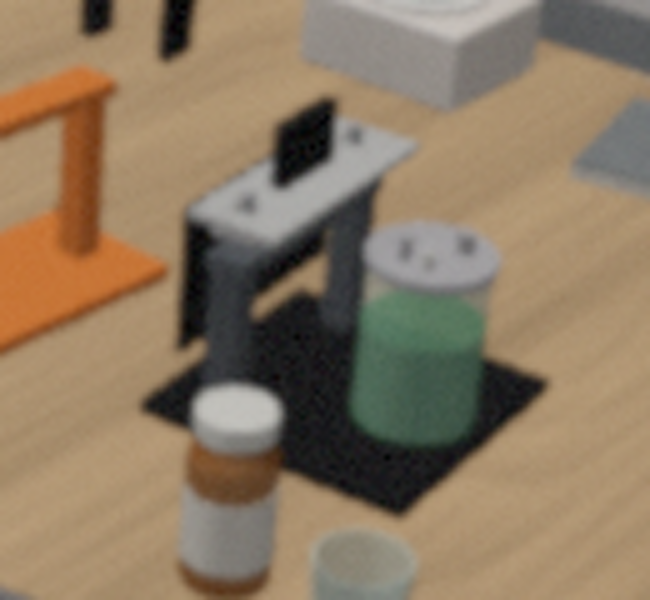

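View pics/top2.png

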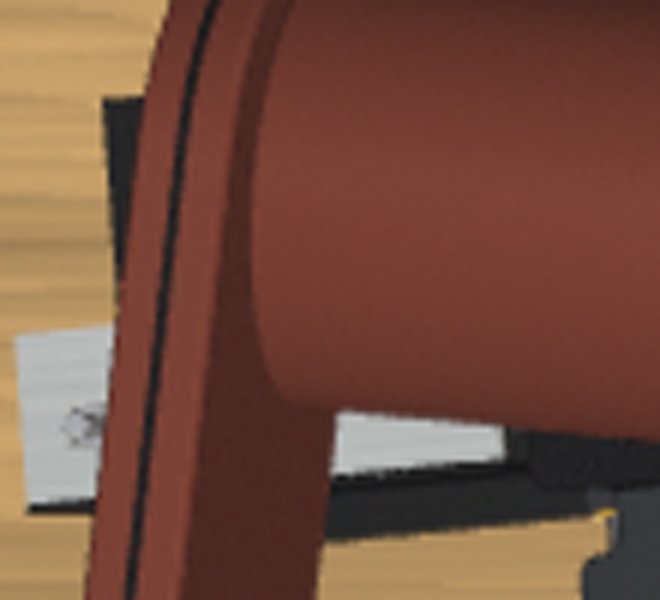

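View pics/top2f.png

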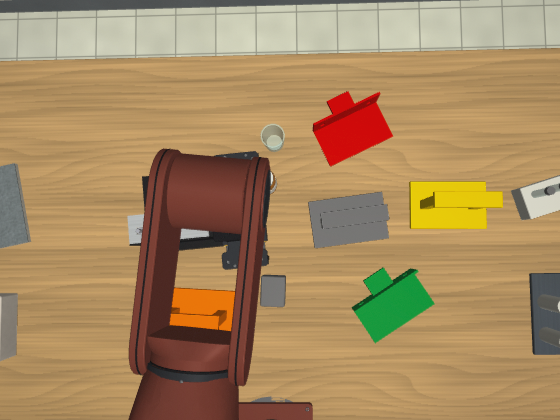

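```bash
python3 - <<'E'
from h import *
d=pickle.load(open('pics/scene2.pkl','rb'))
im=cv2.resize(d['frame'][160:220,295:365,::-1],None,fx=10,fy=10,interpolation=cv2.INTER_CUBIC)
p=[.537,.2186,np.radians(4.9)]
L=np.array([[-.031,-.09,.006],[.037,-.09,.006],[.037,.09,.006],[-.031,.09,.006]])+[0,0,.149]
q=(proj(d,place(p,L))-[295,160]+.5)*10-.5
cv2.polylines(im,[q.round().astype(int)],True,(0,0,255),1)
cv2.imwrite('pics/chk.png',im)
E
```

```text
(no output)
```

View pics/chk.png

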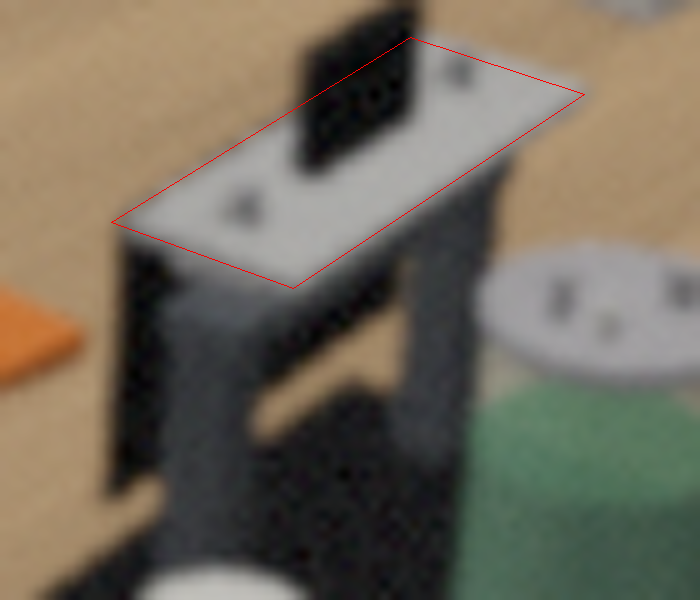

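The overlay of the shade in its home pose matches the seated flange to within about 2 mm, and it's level. Handing in.

```bash
python3 -c "
from rig import ctrl
s=ctrl.state();print(s['t'],s['ft_force'],abs(s['joint_velocities']).max());print(ctrl.finish_job())"
```

```text
15.9 [-0.16995095 -0.23729751 -0.62267486] 0.010453784554853315
the job is handed in; nothing more can be done
None
```

The black shade is hanging on the stand by both slots, released, and I handed the job in at 15.9 s. I took it off the grey rack by its grip and lined its slots up with the pins using the wrist camera. Then I lowered it in 1 to 1.5 mm steps.

- **Force:** the wrist reading settled at about +2.5 N when the flange was home, so roughly 5 N on the bar. No reading after contact came near 20 N, but I only read the force at the end of each move.
- **Seating:** the last scene picture shows both pins up through the slots, the flange level, and the plate on the side away from the vessel. An outline of the expected home pose matched the flange within about 2 mm, which is as good as the calibration.
- **Surroundings:** the box, beaker and coloured look-alikes stand where they were in the last top view, and the bottle looks unmoved in the scene view. The arm was clear of everything.
- **Disagreement:** the cameras differed by 2 to 4 mm on where the pins were. I went with the wrist view, and the shade slid on without catching.

The arm hid part of the stand in the last top view, so for the final check of the -y pin I relied on the scene camera alone.

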